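# Pack a round glass flask in its canister

### The job

The green round glass flask is lying aslant on its wooden rest. Stand it upright in the cork ring of the black ring stand and let go of it there; then take it again from above and lower it gently, neck up, into the deep blue canister until it stands upright in the cork ring at the bottom, and let go. It is thin glass: never bump, drop or tip it over, and leave the other things on the bench where they are.

Things in the scene. Friction and masses are not known exactly. Their poses are not given: they have to be found in the camera images.
- flask: green round glass flask, 139 mm long: ball bulb 66 mm across on a small flat foot (32 mm across), straight neck 24 mm across (27 mm lip). Origin: centre of the bulb, 34 mm above the foot; +z along the neck, which ends 105 mm from the origin. At first +z leans 40 degrees from vertical, its neck (82 to 94 mm from the origin) on a flat bar 34 mm wide; the neck is free on both sides from 36 to 75 mm
- rest: fixed wooden rest, base plate 165 x 100 x 8 mm, with a sloping cork foot plate, a V under the bulb, and a post with a flat bar under the neck, 120 mm high. Origin on the table under the centre of the resting bulb, which is 62 mm up; the flask leans towards its +x; the base plate runs from x = -50 to +115 mm, the post stands at x = 68 to 82 mm
- ring_stand: fixed ring stand: black steel disc 110 mm across, 6 mm thick, with a cork ring on it, 90 mm outside, hole 56 mm, its top 16 mm above the table; the foot of the flask stands on the disc inside the ring. Origin on the table under its centre
- ring_seat (a point): where the centre of the flask's bulb is when the flask stands in the ring of the ring stand: on its axis, 40 mm above the table
- canister: fixed deep blue round canister, open at the top, 138 mm outside, 130 mm inside, 155 mm high, floor 5 mm thick; on the floor a cork ring, hole 56 mm, top 15 mm above the table. Origin on the table under its centre. A standing flask ends 11 mm below the rim, so fingers holding its neck go down inside: open them only part way there
- canister_seat (a point): where the centre of the flask's bulb is when the flask stands in the cork ring in the blue canister: on its axis, 39 mm above the table
- full_canister: fixed bare aluminium canister of the same size that already holds an amber flask; it may stand on either side of the blue one. Origin on the table under its centre. Leave alone
- screwdriver: loose screwdriver with orange handle, 180 mm long, lying flat. Leave alone
- amber_jar: loose amber jar, 64 mm across, 90 mm high, standing. Leave alone
- wood_bar: loose dark wooden bar 220 x 35 x 25 mm, lying flat. Leave alone
- mug: loose white mug, 76 mm across, 85 mm high. Leave alone
- spatula: loose spatula with black handle, 190 mm long, lying flat. Leave alone
There are look-alikes about, which are no part of the job. Several things have the shape of the flask; the one meant has the colours described above. Of the things shaped like the canister, the blue one is meant.

How it is judged:
On the way:
1. the flask stands upright in the cork ring of the ring stand, released (distance between flask and ring_seat below 0.008 m and angle between flask's own z axis and vertical below 0.15 rad and contact force between flask and the fingers below 0.05 N), for 0.3 s.
At the end, for the whole second after the job is handed in: the flask stands in the cork ring at the bottom of the blue canister, its bulb's centre within 8 mm of canister_seat, its neck up and within 8.6 degrees of vertical, at rest and released (distance between flask and canister_seat below 0.008 m and angle between flask's own z axis and vertical below 0.15 rad and linear speed of flask below 0.02 m/s and contact force between flask and the fingers below 0.05 N); the robot touches nothing.
It fails at once if the flask is bumped or dropped against the ring stand (over 25 N) (contact force between flask and ring_stand above 25 N).
It fails at once if the flask is bumped or dropped against the blue canister or its seat (over 25 N) (contact force between flask and canister above 25 N).
It fails at once if the flask is dropped (falls freely by more than about 10 mm) (linear speed of flask above 0.45 m/s and contact force between flask and the fingers below 0.05 N).
It fails at once if the flask is tipped over (more than 69 degrees from upright) (angle between flask's own z axis and vertical above 1.2 rad).
It fails at once if another thing on the bench is moved by more than 30 mm (distance of any of screwdriver, amber_jar, wood_bar, mug, spatula from where it was at the start of the episode above 0.03 m).
It also fails if it takes over 56 s, if anything falls off the work surface, if the arm or the gripper's body presses on something with over 40 N, if the wrist force passes 120 N, or if a joint passes its speed limit or range.

### The arm

A 6-joint arm with a two-finger parallel gripper is mounted at the origin on the work surface. World frame = base frame: x ahead of the robot, y to its left, z up, the work surface at z = 0. Lengths are in m, angles in rad, forces in N, time in s.
With the tool pointing down it reaches from about 0.3 to 0.775 m from the base axis. Payload 14.6 kg.
Tool frame: the origin (TCP) lies on the centre line of the jaws, within the pads' length; the fingertips stand 14 mm ahead of it and the grasp point (between the pads) lies 5 mm behind it (bot.nose_length is the distance from the TCP to the fingertips, in m); z points along the fingers, y is the line along which they close (so a half turn about z gives the same grasp; the last joint's range is limited). The gripper opens to 85 mm and grips with 20 to 120 N. Pads are 22 mm wide; open, the fingers measure 114 mm over their backs; the gripper's body (76 mm by 85 mm) begins 54 mm behind the grasp point. The pads swing forward as they close: fully open they stand 13 mm farther back than shut.
Start: joints at [-1.388, 0.3, 1.521, -0, 1.321, -0.067], TCP at [0.136, -0.533, 0.245] pointing down, gripper open.
Joint ranges: [-3.03, 3.03], [-0.79, 2.21], [0.23, 2.52], [-1.04, 4.18], [0, 3.07], [-2.55, 2.55]. Speed limits (rad/s): [2.22, 2.22, 2.57, 3.14, 3.14, 3.14].

### API

Orientations are given as a rotation vector (axis times angle).
In Python, from station import bot gives the robot as it stands.
- The arm moves only by the tool move_arm, never from a script. Its argument "targets" is a list of rows, each a list of 5 numbers: the shift along the tool's x, y, z in m, then the turn about the tool's z in degrees, then the finger opening in m, from 0 to 0.0854. A call has 1 to 10 rows; each row is the pose to reach, as a shift and turn from the pose commanded when the call began, along the tool's axes at that moment; what a row does not reach only later rows make up. A row lasts 1/8 s, in which the tool goes at most 62.5 mm and 10.7 degrees, less where a joint would pass 70% of its speed; a pose out of reach is approached as far as the arm can. A call with a gripper value outside its range is refused whole. The fingers move at their own pace and stop on an object; "grip_force" is the grip in N (left out, the last holds). Time passes only in rows, so rows that repeat a pose let the fingers close. It gives the time, the measured TCP pose, the force, the opening and the grip force at its end, in the units of the state.
- bot.observe(): the state, without advancing time (a new reading comes with each control period).
- bot.grab_frame(name): name is "scene" or "top" or "wrist"; returns the picture (480x640x3 uint8, red, green, blue); there is no depth.
- bot.get_calibration(name): a dict with "fx", "fy", "cx", "cy" (pixels), "R" (3x3) and "t" (3): a world point X has camera coordinates R X + t; the wrist camera has in their place "T_tool_cam" (4x4, takes a point from camera to tool coordinates, whose origin is the TCP and whose axes are the flange's). Camera axes: x right, y down, z forward; pixel columns grow to the right and rows downward; lengths in m; the calibration is good to about 2 mm. A picture is of the moment at which its call begins: read the wrist's pose just before it. get_calibration takes no time and is no camera call.
- bot.job_done(): hands the job in; it is judged then, once.
The state is a dict: "time_s": time; "joints": joint angles; "dq": joint speeds; "tau": joint torques, N m; "eef_pos": TCP position; "eef_rot": TCP orientation; "wrist_force": force on the tool from outside, world axes, zero at the start; "wrist_torque": the same for the moment, N m; "width": opening from 0.0 (shut) to 1.0 (fully open); "gripper_force": force on a finger pad.
Only numpy, scipy, OpenCV 4.12 (cv2) and the standard library are available. Lean on these libraries where they do the work, as an engineer would, in place of code of your own. Each camera call takes 0.05 s, during which the arm holds its last target. There are 200 camera calls.

## Working session

There is one attempt and no reset: what is moved stays moved. The work goes in short steps, Python scripts to look and compute and a tool call to move; the robot and the scene stay as the last step left them, time stands still between calls to the robot, and variables do not carry over. Pictures are saved under pics/ and viewed, at most 10 in all, crops included, and the job is handed in when it is done.

Besides the shell and the picture viewer there is one more tool, called after ">>>" as name(argument=value, ...), one argument or row to a line, values as JSON. move_arm: Moves the arm, as the interface text tells. Its arguments: {"type":"object","properties":{"targets":{"type":"array"},"grip_force":{"type":"number"}},"required":["targets"]}

```bash
mkdir -p pics
python3 - <<'E'
from station import bot
import cv2,numpy as np
for n in("scene","top"):
    im=bot.grab_frame(n); cv2.imwrite(f"pics/{n}0.png",im[:,:,::-1])
    c=bot.get_calibration(n); print(n,{k:np.round(v,4).tolist() for k,v in c.items()})
s=bot.observe();print(s); print(bot.get_calibration("wrist"),bot.nose_length)
E
```

```text
scene {'fx': 481.5952, 'fy': 481.5952, 'cx': 323.1769, 'cy': 240.448, 'R': [[0.8621, 0.5065, -0.0149], [0.4076, -0.7106, -0.5735], [-0.3011, 0.4884, -0.819]], 't': [-0.4777, -0.1573, 1.3434]}
top {'fx': 444.1266, 'fy': 444.1266, 'cx': 320.6222, 'cy': 242.3651, 'R': [[0.0001, -1.0, -0.0001], [-0.9943, -0.0001, -0.1067], [0.1067, 0.0001, -0.9943]], 't': [0.032, 0.5277, 1.0509]}
{'time_s': 0.1, 'joints': array([-1.38759929e+00,  3.00425539e-01,  1.52152767e+00, -2.49840900e-05,
        1.32068789e+00, -6.66079690e-02]), 'dq': array([-1.05982859e-05, -1.67540013e-04, -2.06861639e-03,  8.04818463e-04,
       -5.28454599e-04, -1.70500785e-03]), 'tau': array([ 2.60099187e-03, -5.44369340e+01, -3.62368512e+01, -3.61267701e-05,
        2.99530366e-03, -8.91609176e-06]), 'eef_pos': array([ 0.13592007, -0.53273899,  0.24476889]), 'eef_rot': array([-3.11608075e+00, -3.91252758e-01,  1.33859856e-04]), 'wrist_force': array([-0.16032486, -0.3058898 ,  0.30331429]), 'wrist_torque': array([ 0.02149034, -0.02649667, -0.07172349]), 'gripper_force': 0.0, 'width': 0.9983847595798138}
{'fx': 409.6395771155183, 'fy': 409.6395771155183, 'cx': 315.8404818717288, 'cy': 243.07881967232467, 'T_tool_cam': array([[ 3.62971366e-04, -9.51975432e-01, -3.06174207e-01,
         7.81866484e-02],
       [ 9.99999469e-01,  5.02362422e-05,  1.02930782e-03,
         6.53788701e-04],
       [-9.64494711e-04, -3.06174418e-01,  9.51974945e-01,
        -1.28676840e-01],
       [ 0.00000000e+00,  0.00000000e+00,  0.00000000e+00,
         1.00000000e+00]])} 0.014
```

View pics/scene0.png

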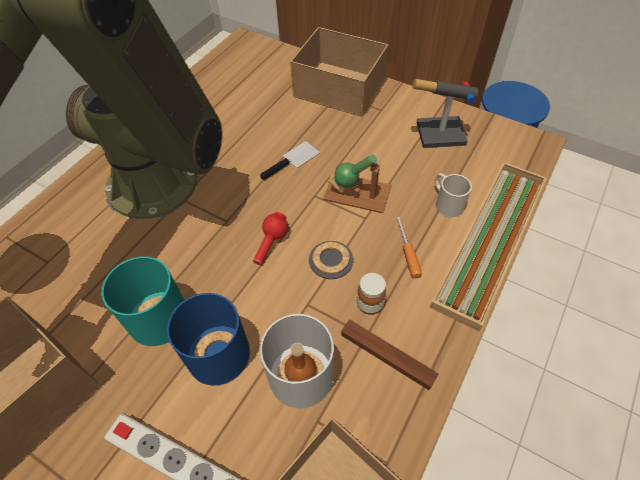

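View pics/top0.png

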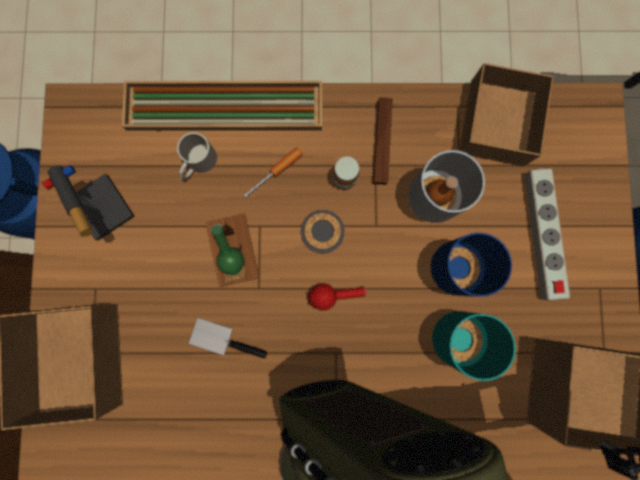

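The flask-shaped things are:
- green on the rest: top (230,260), scene (347,175)
- red, lying: top (322,296)
- amber in the aluminium canister: top (440,190)

The green one on the wooden rest fits. The canister candidates are blue at top (472,265), teal at (474,346) and aluminium at (450,185), and blue is the one meant. Next I'll measure by fitting silhouettes in both views, then confirm in an enlarged crop.

```bash
cat > h.py <<'E'
import cv2,numpy as np
from station import bot
from scipy.optimize import minimize
from scipy.spatial.transform import Rotation as Ro
C={n:bot.get_calibration(n) for n in("scene","top")}
I={n:cv2.imread(f"pics/{n}0.png") for n in C}
def proj(c,X):
    p=np.atleast_2d(X)@np.array(c["R"]).T+c["t"]; return np.c_[c["fx"]*p[:,0]/p[:,2]+c["cx"],c["fy"]*p[:,1]/p[:,2]+c["cy"]]
def tri(uv):
    A=[];b=[]
    for n,(u,v) in uv.items():
        c=C[n];R=np.array(c["R"]);t=np.array(c["t"])
        for q,f,cc,i in((u,c["fx"],c["cx"],0),(v,c["fy"],c["cy"],1)):
            k=(q-cc)/f; A.append(R[i]-k*R[2]); b.append(k*t[2]-t[i])
    X=np.linalg.lstsq(np.array(A),np.array(b),rcond=None)[0]
    return X,{n:np.round(proj(C[n],X)[0]-uv[n],1) for n in uv}
th=np.linspace(0,2*np.pi,48,endpoint=False)
def circ(c,r,R=np.eye(3)): return np.array(c)+np.c_[r*np.cos(th),r*np.sin(th),0*th]@np.array(R).T
def hull(m,pts):
    cv2.fillConvexPoly(m,cv2.convexHull((pts*16).round().astype(np.int32)),255,cv2.LINE_AA,4)
def comp(n,lo,hi,seed,r=60):
    m=cv2.inRange(cv2.cvtColor(I[n],cv2.COLOR_BGR2HSV),lo,hi)
    k=np.zeros_like(m);cv2.circle(k,seed,r,255,-1);m&=k
    _,l,s,_=cv2.connectedComponentsWithStats(m); i=1+np.argmax(s[1:,4]); return (l==i).astype(np.uint8)*255
def cost(model,p,masks):
    e=0
    for n,m in masks.items():
        q=np.zeros_like(m); [hull(q,proj(C[n],P)) for P in model(p)]
        e+=np.abs(cv2.GaussianBlur(q,(0,0),1).astype(float)-cv2.GaussianBlur(m,(0,0),1)).sum()/m.astype(float).sum()
    return e
def fit(model,p0,masks,step):
    p0=np.array(p0,float)
    for _ in range(3):
        S=np.vstack([p0]+[p0+np.eye(len(p0))[i]*step[i] for i in range(len(p0))])
        r=minimize(lambda p:cost(model,p,masks),p0,method="Nelder-Mead",options=dict(initial_simplex=S,xatol=1e-4,fatol=1e-4));p0=r.x
    return r.x,r.fun
E
python3 - <<'E'
from h import *
# flask: x,y,z,azimuth,lean
def fl(p):
    R=Ro.from_euler("ZY",[p[3],p[4]]).as_matrix();o=p[:3];a=R[:,2]
    sph=[circ(o+a*.033*np.sin(s),.033*np.cos(s),R) for s in np.linspace(-1.3,1.3,13)]
    return [np.vstack(sph),np.vstack([circ(o+a*.02,.012,R),circ(o+a*.1,.012,R)]),np.vstack([circ(o+a*.1,.0135,R),circ(o+a*.105,.0135,R)]),np.vstack([circ(o,.03,R),circ(o-a*.034,.016,R)])]
gm={"scene":comp("scene",(40,60,20),(85,255,255),(358,170),45),"top":comp("top",(40,60,20),(85,255,255),(225,248),45)}
b,res=tri({"top":(230,261),"scene":(347,176)});print("bulb tri",b,res)
t,res=tri({"top":(217,230),"scene":(374,160)});print("tip tri",t,res)
d=t-b
print("flask",*fit(fl,[*b,np.arctan2(d[1],d[0]),.7],gm,[.01,.01,.01,.1,.1]))
def can(p): return [np.vstack([circ([p[0],p[1],0],.069),circ([p[0],p[1],p[2]],.069)])]
bm={"scene":comp("scene",(105,80,15),(125,255,255),(209,338),65),"top":comp("top",(105,80,15),(125,255,255),(472,265),60)}
for n in bm:
    c,_=cv2.findContours(bm[n],0,1);c=max(c,key=cv2.contourArea);cv2.fillConvexPoly(bm[n],cv2.convexHull(c),255)
b,_=tri({"top":(475,265),"scene":(207,335)});print("can tri",b)
print("can",*fit(can,[b[0],b[1],.155],bm,[.01,.01,.01]))
# ring stand: cork centroid
rs={}
for n,s in(("scene",(331,259)),("top",(322,231))):
    c=C[n]; u,v=s
    m=cv2.inRange(cv2.cvtColor(I[n],cv2.COLOR_BGR2HSV),(0,0,0),(179,90,110));k=np.zeros_like(m);cv2.circle(k,s,28,255,-1);m&=k
    cs,_=cv2.findContours(m,0,1);c=max(cs,key=cv2.contourArea);e=cv2.fitEllipse(cv2.convexHull(c));rs[n]=e[0];print(n,e)
print("ring",tri(rs))
bm_={}
import numpy as np
A=cv2.resize(I["scene"][140:290,290:400],None,fx=3.2,fy=3.2,interpolation=2);B=cv2.resize(I["top"][200:310,200:360],None,fx=2.4,fy=2.4,interpolation=2)
M=np.zeros((480,740,3),np.uint8);M[:A.shape[0],:A.shape[1]]=A;M[:B.shape[0],355:355+B.shape[1]]=B
G=np.hstack([gm["top"][200:300,190:270],bm["top"][220:320,430:520],gm["scene"][130:230,320:400],bm["scene"][290:390,160:260]]);M[300:400,360:360+G.shape[1]]=G[:,:,None]
cv2.imwrite("pics/crop1.png",M)
E
```

```text
bulb tri [0.48159977 0.24599579 0.05904964] {'top': array([-0.4, -0.6]), 'scene': array([-0.6,  0.1])}
tip tri [0.54577247 0.26097167 0.13687379] {'top': array([-0.9, -1.2]), 'scene': array([-1.2,  0.3])}
flask [0.48182486 0.24971874 0.05904884 0.12784968 0.61809131] 0.4532268843411984
can tri [ 0.46885962 -0.30980672  0.1153242 ]
can [ 0.4660154  -0.30462217  0.15070584] 0.1338726673630521
scene ((330.56304931640625, 257.0938720703125), (16.58041000366211, 21.52468490600586), 89.80778503417969)
top ((322.1820983886719, 231.10348510742188), (42.495723724365234, 42.880435943603516), 100.20111083984375)
ring (array([0.55757319, 0.02870156, 0.01534925]), {'scene': array([-0.3,  0.1]), 'top': array([-0.2, -0.2])})
```

View pics/crop1.png

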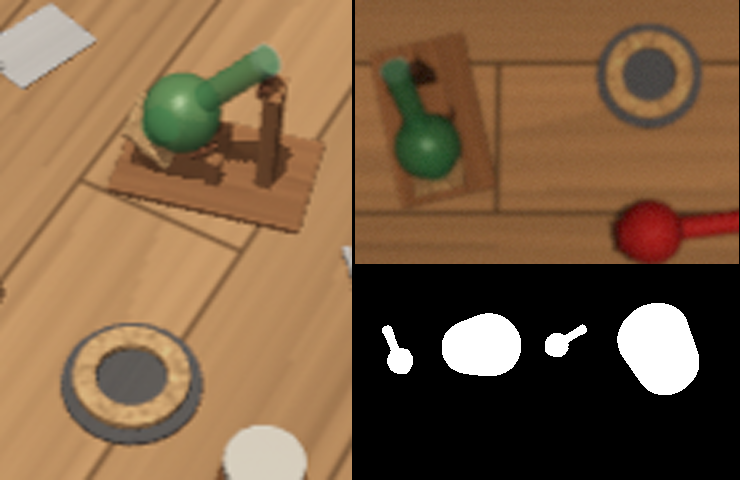

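The crop shows the green flask on its rest: bulb at scene (347,176) and top (230,261), lip at top (217,230). The black and cork ring stand is at top (322,231).

| Thing | Position (m) | Check |
|---|---|---|
| Flask bulb | (0.482, 0.247, 0.060) | height given as 0.062 |
| Flask lean | 40°, azimuth about 0.2 | agrees with the text |
| Ring stand | (0.557, 0.029) | within reach |
| Canister | (0.466, -0.305) | fitted height 0.151, given 0.155 |

All three fit the description. I'll go above the neck first and look with the wrist camera.

```bash
cat > g.py <<'E'
import sys,numpy as np
from station import bot
from scipy.spatial.transform import Rotation as Ro
def go(p,az=None):
    s=bot.observe();R=Ro.from_rotvec(s["eef_rot"]).as_matrix()
    a=np.arctan2(R[1,0],R[0,0]); d=R.T@(np.array(p)-s["eef_pos"])
    print("shift mm",np.round(d*1e3,1),"turn",None if az is None else round(np.degrees(a-az),1),"az",round(a,3),"t",s["time_s"],"down",np.round(R[:,2],3))
if __name__=="__main__":
    v=[float(x) for x in sys.argv[1:]]; go(v[:3],v[3] if len(v)>3 else None)
E
python3 g.py .521 .255 .25 .2; python3 g.py .5 .06 .3 .2
```

```text
shift mm [ 567.9 -668.1   -4.5] turn 2.9 az 0.25 t 0.1 down [-0.     0.001 -1.   ]
shift mm [ 499.3 -484.4  -54.7] turn 2.9 az 0.25 t 0.1 down [-0.     0.001 -1.   ]
```

>>> move_arm(
  targets=[
    [0.568,-0.668,-0.005,3,0.0854],
    [0.568,-0.668,-0.005,3,0.0854],
    [0.568,-0.668,-0.005,3,0.0854],
    [0.568,-0.668,-0.005,3,0.0854],
    [0.568,-0.668,-0.005,3,0.0854],
    [0.568,-0.668,-0.005,3,0.0854],
    [0.568,-0.668,-0.005,3,0.0854],
    [0.568,-0.668,-0.005,3,0.0854],
    [0.568,-0.668,-0.005,3,0.0854],
    [0.568,-0.668,-0.005,3,0.0854],
  ],
  grip_force=20,
)

```text
time_s: 1.35
eef_pos: [0.411, 0.0307, 0.2489]
eef_rot: [3.126, 0.31, 0.001]
wrist_force: [0.5, -2.2, 0.4]
width: 0.998
gripper_force: 0.0
```

```bash
python3 g.py .521 .255 .25 .2
```

```text
shift mm [ 151.9 -198.3   -1. ] turn -0.1 az 0.198 t 1.35 down [ 0. -0. -1.]
```

>>> move_arm(
  targets=[
    [0.152,-0.198,-0.001,0,0.0854],
    [0.152,-0.198,-0.001,0,0.0854],
    [0.152,-0.198,-0.001,0,0.0854],
    [0.152,-0.198,-0.001,0,0.0854],
    [0.152,-0.198,-0.001,0,0.0854],
    [0.152,-0.198,-0.001,0,0.0854],
  ],
)

```text
time_s: 2.1
eef_pos: [0.5205, 0.2522, 0.2493]
eef_rot: [3.126, 0.31, -0.002]
wrist_force: [-0.2, -0.1, -0.0]
width: 1.001
gripper_force: 0.0
```

```bash
cat >> h.py <<'E'
def wrist(name):
    s=bot.observe();im=bot.grab_frame("wrist")[:,:,::-1].copy();cv2.imwrite(f"pics/{name}.png",im)
    k=bot.get_calibration("wrist");T=np.eye(4);T[:3,:3]=Ro.from_rotvec(s["eef_rot"]).as_matrix();T[:3,3]=s["eef_pos"]
    W=np.linalg.inv(T@k["T_tool_cam"]);C[name]=dict(fx=k["fx"],fy=k["fy"],cx=k["cx"],cy=k["cy"],R=W[:3,:3],t=W[:3,3]);I[name]=im
    np.save(f"pics/{name}.npy",W); return im
def ray(n,uv,z):
    c=C[n];R=np.array(c["R"]);o=-R.T@c["t"];d=R.T@np.array([(uv[0]-c["cx"])/c["fx"],(uv[1]-c["cy"])/c["fy"],1]);return o+d*(z-o[2])/d[2]
E
python3 - <<'E'
from h import *
im=wrist("w1"); print(bot.observe()["eef_pos"])
a=np.array([np.cos(.2)*np.sin(.698),np.sin(.2)*np.sin(.698),np.cos(.698)]);o=np.array([.482,.247,.061])
for s in(0,.062,.105):
    p=proj(C["w1"],o+a*s)[0];print(s,p);cv2.circle(im,tuple(int(x) for x in p),3,(255,0,255),-1)
cv2.imwrite("pics/w1b.png",im)
E
```

```text
[0.52050373 0.25176037 0.2497786 ]
0 [311.55705798 260.1822711 ]
0.062 [310.65983736 229.57290095]
0.105 [309.78557643 199.74681855]
```

View pics/w1b.png

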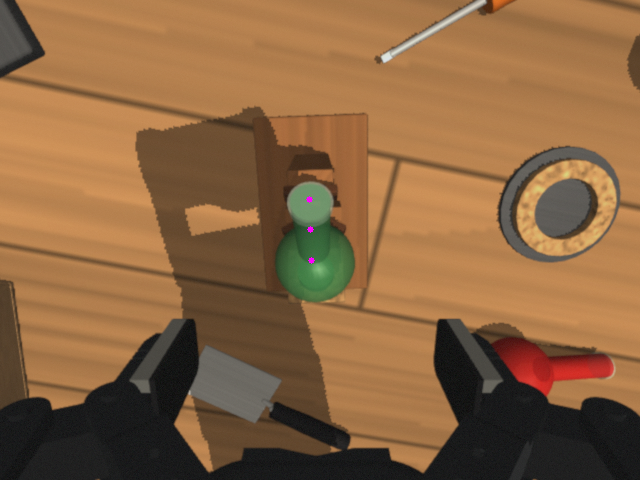

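The wrist view confirms it: bulb centre about (315,262), lip about (310,203), 2–3 mm from the model. The neck azimuth is about 0.23. I'll go down over the neck.

```bash
python3 g.py .519 .2545 .1035 .235
python3 - <<'E'
from h import *
W=np.load("pics/w1.npy");k=bot.get_calibration("wrist");C["w1"]=dict(fx=k["fx"],fy=k["fy"],cx=k["cx"],cy=k["cy"],R=W[:3,:3],t=W[:3,3])
print(ray("w1",(565,207),.006),ray("w1",(559,204),.003), ray("w1",(315,262),.062),ray("w1",(310,203),.061+.0804))
E
```

```text
shift mm [ -0.9  -3.  146.3] turn -2.2 az 0.197 t 2.15 down [-0. -0. -1.]
[0.5597436  0.02301304 0.006     ] [0.56103879 0.02763002 0.003     ] [0.4813577  0.24397791 0.062     ] [0.54624517 0.25990794 0.1414    ]
```

>>> move_arm(
  targets=[
    [0,-0.002,0.05,-2,0.07],
    [-0.001,-0.002,0.09,-2,0.06],
    [-0.001,-0.002,0.12,-2,0.06],
    [-0.001,-0.002,0.146,-2,0.06],
    [-0.001,-0.002,0.146,-2,0.06],
  ],
)

```text
time_s: 2.78
eef_pos: [0.5187, 0.253, 0.103]
eef_rot: [3.12, 0.362, -0.004]
wrist_force: [1.1, 0.1, 0.7]
width: 0.705
gripper_force: 0.0
```

>>> move_arm(
  targets=[
    [0,0,0,0,0.035],
    [0,0,0,0,0.03],
    [0,0,0,0,0.02],
    [0,0,0,0,0.02],
    [0,0,0,0,0.02],
    [0,0,0,0,0.02],
  ],
  grip_force=20,
)

```text
time_s: 3.52
eef_pos: [0.5198, 0.2543, 0.105]
eef_rot: [-3.12, -0.364, -0.003]
wrist_force: [-1.8, -2.1, 7.5]
width: 0.272
gripper_force: 21.4
```

Gripped, width about 23 mm. Next I'll turn the flask upright by moving in an arc about the bulb, and watch the force.

>>> move_arm(
  targets=[
    [-0.002,0,-0.003,0,0.02],
    [-0.004,0,-0.005,0,0.02],
    [-0.006,0,-0.007,0,0.02],
    [-0.009,0,-0.009,0,0.02],
    [-0.009,0,-0.009,0,0.02],
  ],
)

```text
time_s: 4.15
eef_pos: [0.5105, 0.2522, 0.1131]
eef_rot: [-3.12, -0.364, -0.0]
wrist_force: [0.7, 0.3, -0.3]
width: 0.273
gripper_force: 20.7
```

```bash
cat > tilt.py <<'E'
import sys
from h import *
n=sys.argv[1]
L=[]
for v in("scene","top"):
    I[v]=bot.grab_frame(v)[:,:,::-1].copy()
c=[int(x) for x in sys.argv[2:6]]
A=I["scene"][c[1]-60:c[1]+60,c[0]-60:c[0]+60];B=I["top"][c[3]-60:c[3]+60,c[2]-60:c[2]+60]
cv2.imwrite(f"pics/{n}.png",cv2.resize(np.hstack([A,B]),None,fx=3.3,fy=3.3,interpolation=2))
E
python3 tilt.py t1 350 170 225 248
```

```text
(no output)
```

View pics/t1.png

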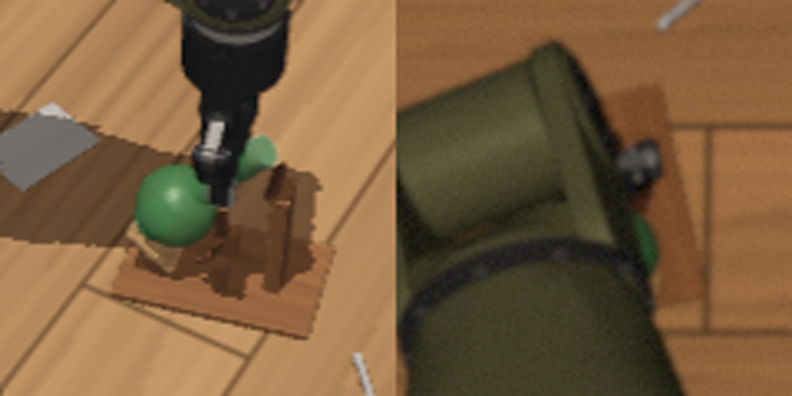

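The tilt is unchanged: bulb to lip is still about (26,-16) px in the scene view. So the pads hold the lean, and the slope gives no turning moment. I'll use the fixed post of the rest instead: go over it, lower the bulb on its far side, then draw the gripper back so the post swings the bulb under the fingers.

>>> move_arm(
  targets=[
    [0,0,-0.03,0,0.02],
    [0,0,-0.065,0,0.02],
    [0,0,-0.1,0,0.02],
    [0.02,0,-0.105,0,0.02],
    [0.05,0,-0.105,0,0.02],
    [0.08,0,-0.105,0,0.02],
    [0.11,0,-0.105,0,0.02],
    [0.135,0,-0.105,0,0.02],
    [0.142,0,-0.105,0,0.02],
    [0.142,0,-0.105,0,0.02],
  ],
)

```text
time_s: 5.5
eef_pos: [0.6485, 0.2848, 0.2173]
eef_rot: [3.12, 0.364, -0.002]
wrist_force: [-0.5, -0.1, -0.6]
width: 0.269
gripper_force: 20.7
```

```bash
python3 g.py .64 .28 .12 .235
python3 - <<'E'
from h import *
wrist("w2"); bot_im=bot.grab_frame("scene")[:,:,::-1]
a=cv2.resize(I["w2"],(400,300),interpolation=cv2.INTER_AREA);b=cv2.resize(bot_im[60:260,270:470],(400,400),interpolation=2)
M=np.zeros((400,800,3),np.uint8);M[:300,:400]=a;M[:,400:]=b;cv2.imwrite("pics/w2m.png",M)
E
```

```text
shift mm [-9.3  2.7 97.3] turn -0.2 az 0.232 t 5.5 down [-0.001 -0.    -1.   ]
```

View pics/w2m.png

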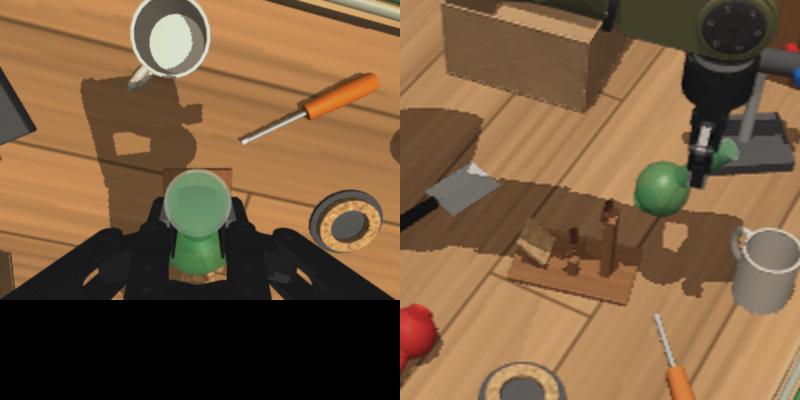

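Scene: the flask is held, bulb at px (401,154), clear of the post (top about (374,164)) and still leaning. Now I'll lower it behind the post and pull back along the arc in part steps.

>>> move_arm(
  targets=[
    [0,0,0.04,0,0.02],
    [0,0,0.075,0,0.02],
    [0,0,0.095,0,0.02],
    [-0.008,0,0.095,0,0.02],
    [-0.016,0,0.095,0,0.02],
    [-0.022,0,0.093,0,0.02],
    [-0.028,0,0.09,0,0.02],
    [-0.028,0,0.09,0,0.02],
  ],
)

```text
time_s: 6.6
eef_pos: [0.6227, 0.2788, 0.1311]
eef_rot: [-3.119, -0.364, -0.01]
wrist_force: [6.3, 0.8, 1.1]
width: 0.274
gripper_force: 20.7
```

```bash
cat > lip.py <<'E'
import sys
from h import *
im=wrist(sys.argv[1]); n=sys.argv[1]
m=cv2.inRange(cv2.cvtColor(im,cv2.COLOR_BGR2HSV),(40,40,20),(90,255,255));ys,xs=np.nonzero(m)
print("green rows",ys.min(),ys.max(),"cols",xs.min(),xs.max())
s=bot.observe();R=Ro.from_rotvec(s["eef_rot"]).as_matrix()
g=s["eef_pos"]-R[:,2]*.005
L=float(sys.argv[2])
# predicted topmost green row vs lean (lean towards tool +x), lip circle
for d in range(-10,50,5):
    Q=R@np.diag([1,-1,-1])@Ro.from_euler("y",d,degrees=True).as_matrix()
    p=proj(C[n],circ(g+Q[:,2]*L,.0135,Q));print(d,np.round(p.min(0)),np.round(p.max(0)))
E
python3 lip.py w3 .043
```

```text
green rows 278 479 cols 8 622
-10 [259. 430.] [366. 498.]
-5 [259. 415.] [367. 493.]
0 [258. 399.] [367. 487.]
5 [257. 382.] [368. 479.]
10 [257. 365.] [368. 469.]
15 [257. 348.] [368. 457.]
20 [257. 331.] [369. 444.]
25 [257. 315.] [368. 430.]
30 [257. 300.] [368. 415.]
35 [258. 286.] [368. 398.]
40 [259. 273.] [367. 381.]
45 [259. 261.] [366. 364.]
```

Contact has begun: 6 N, lean 41° → 38°. Continuing along the arc.

>>> move_arm(
  targets=[
    [-0.004,0,-0.003,0,0.02],
    [-0.008,0,-0.005,0,0.02],
    [-0.012,0,-0.007,0,0.02],
    [-0.016,0,-0.008,0,0.02],
    [-0.016,0,-0.008,0,0.02],
  ],
)

```text
time_s: 7.28
eef_pos: [0.6066, 0.275, 0.1381]
eef_rot: [-3.119, -0.364, -0.006]
wrist_force: [5.4, 1.9, 1.7]
width: 0.277
gripper_force: 19.9
```

```bash
python3 lip.py w4 .043|head -1
```

```text
green rows 243 479 cols 9 613
```

Run:
```python
from h import *
im=cv2.imread("pics/w4.png");sc=bot.grab_frame("scene")[:,:,::-1]
M=np.hstack([cv2.resize(im[180:480,160:460],(400,400)),cv2.resize(sc[110:230,320:440],(400,400),interpolation=2)]);cv2.imwrite("pics/m4.png",M)
```

```text
(no output)
```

View pics/m4.png

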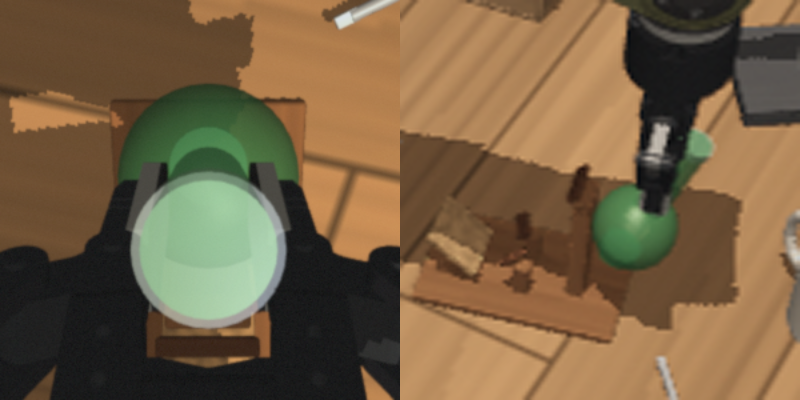

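The wrist view shows the lip at rows 309–426, so the lean is now about 26°. The bulb sits against the post, and the swing works. I'll continue.

>>> move_arm(
  targets=[
    [-0.004,0,-0.002,0,0.02],
    [-0.008,0,-0.003,0,0.02],
    [-0.012,0,-0.004,0,0.02],
    [-0.016,0,-0.005,0,0.02],
    [-0.02,0,-0.005,0,0.02],
    [-0.02,0,-0.005,0,0.02],
  ],
)

```text
time_s: 8.12
eef_pos: [0.5869, 0.2703, 0.1418]
eef_rot: [-3.12, -0.364, -0.003]
wrist_force: [6.1, 2.9, -0.5]
width: 0.26
gripper_force: 16.5
```

```bash
cat > lip2.py <<'E'
import sys
from h import *
im=wrist(sys.argv[1]) if len(sys.argv)<3 else cv2.imread(f"pics/{sys.argv[1]}.png")
h=cv2.cvtColor(im,cv2.COLOR_BGR2HSV);print("lip px hsv",h[360,316],h[400,316],h[440,316])
m=cv2.inRange(h,(40,15,130),(95,150,255));m[:,:180]=0;m[:,450:]=0
m=cv2.morphologyEx(m,cv2.MORPH_OPEN,np.ones((5,5)))
_,l,s,_=cv2.connectedComponentsWithStats(m);i=1+np.argmax(s[1:,4]);print("lip x,y,w,h",s[i,:4],"rows",s[i,1],s[i,1]+s[i,3])
E
python3 lip2.py w4 x; python3 lip2.py w5
```

```text
lip px hsv [ 62  58 195] [ 59  47 205] [  9 136  58]
lip x,y,w,h [259 309 110 111] rows 309 420
lip px hsv [ 55  61 187] [ 57  66 179] [ 25  57 174]
lip x,y,w,h [257 332 118 104] rows 332 436
```

Run:
```python
from h import *
from scipy.optimize import least_squares
s=bot.observe();R=Ro.from_rotvec(s["eef_rot"]).as_matrix();g=s["eef_pos"]-R[:,2]*.005
wrist("w6")
m=cv2.inRange(cv2.cvtColor(I["w6"],cv2.COLOR_BGR2HSV),(40,15,130),(95,150,255));m[:,:180]=0;m[:,450:]=0
m=cv2.morphologyEx(m,cv2.MORPH_OPEN,np.ones((5,5)));_,l,st,_=cv2.connectedComponentsWithStats(m);i=1+np.argmax(st[1:,4]);x,y,w,h=st[i,:4]
def f(p):
    Q=R@np.diag([1,-1,-1])@Ro.from_euler("yx",p[:2]).as_matrix();q=proj(C["w6"],circ(g+Q[:,2]*p[2],.0135,Q));return np.r_[q.min(0)-[x,y],q.max(0)-[x+w,y+h]]
r=least_squares(f,[.4,0,.045],x_scale=[.1,.1,.01]);print(x,y,w,h,np.degrees(r.x[:2]),r.x[2],r.fun)
G=cv2.inRange(cv2.cvtColor(bot.grab_frame("scene"),cv2.COLOR_RGB2HSV),(40,60,20),(85,255,255))
G[:,:300]=0;G[:,480:]=0;G[:100]=0;G[260:]=0
_,l,st,_=cv2.connectedComponentsWithStats(G);i=1+np.argmax(st[1:,4]);d=cv2.distanceTransform((l==i).astype(np.uint8),2,5);print("bulb scene",cv2.minMaxLoc(d)[1::2],st[i])
for t in(0,15,20,25,30):
    Q=R@np.diag([1,-1,-1])@Ro.from_euler("y",t,degrees=True).as_matrix()
    print(t,[np.round(proj(C["scene"],g+Q[:,2]*(L-.105))[0],1) for L in(.043,.05)])
```

```text
257 332 118 103 [20.29586086  1.26737849] 0.04010082261461776 [ 4.55360266 -3.30187088 -4.64106037  4.03684299]
bulb scene (8.1968994140625, (389, 182)) [378 145  27  46 585]
0 [array([387.5, 178.3]), array([387.7, 176.4])]
15 [array([381.4, 176.4]), array([382.3, 174.7])]
20 [array([379.5, 175.6]), array([380.6, 174. ])]
25 [array([377.6, 174.6]), array([379. , 173.1])]
30 [array([375.9, 173.5]), array([377.4, 172.2])]
```

Run:
```python
from h import *
im=cv2.imread("pics/w6.png");sc=bot.grab_frame("scene")[:,:,::-1]
M=np.hstack([cv2.resize(im[180:480,160:460],(400,400)),cv2.resize(sc[110:230,320:440],(400,400),interpolation=2)]);cv2.imwrite("pics/m6.png",M)
```

```text
(no output)
```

View pics/m6.png

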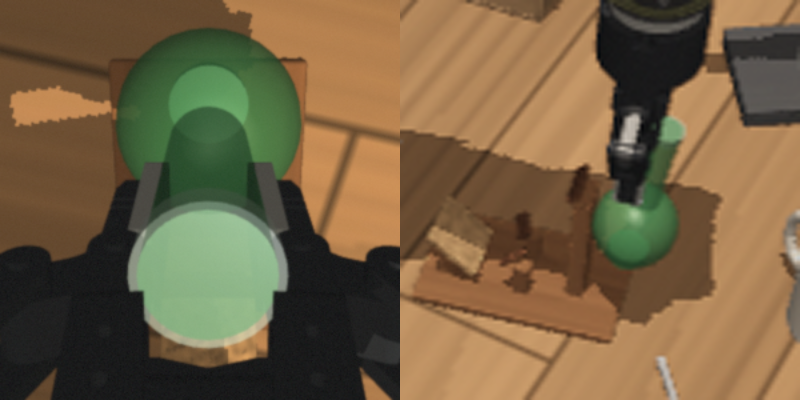

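```bash
cat > pose.py <<'E'
# flask pose in wrist view from lip box (x0,y0,x1,y1) and bulb left,right,top (pixels)
from h import *
from scipy.optimize import least_squares
def pose(n,lip,bl):
    s=bot.observe();R=Ro.from_rotvec(s["eef_rot"]).as_matrix();g=s["eef_pos"]-R[:,2]*.005
    B=R@np.diag([1,-1,-1])
    def f(p):
        Q=B@Ro.from_euler("yx",p[:2]).as_matrix();o=g+B@p[2:5];q=proj(C[n],circ(o+Q[:,2]*.105,.0135,Q))
        v=o-(-C[n]["R"].T@C[n]["t"]);d=np.linalg.norm(v);v/=d
        X=np.linalg.svd(v[None])[2][1:].T; rr=.033*np.sqrt(1-(.033/d)**2);c=o-v*.033**2/d
        b=proj(C[n],c+rr*(np.c_[np.cos(th),np.sin(th)]@X.T))
        return np.r_[q.min(0)-lip[:2],q.max(0)-lip[2:],b[:,0].min()-bl[0],b[:,0].max()-bl[1],b[:,1].min()-bl[2]]
    r=least_squares(f,[.2,0,0,0,-.062],x_scale=[.1,.1,.01,.01,.01])
    print("lean deg fwd,side",np.degrees(r.x[:2]).round(1),"bulb rel grip (x,-y,up) mm",(r.x[2:]*1e3).round(1),"res",r.fun.round(1)); return g+B@r.x[2:]
def load(n):
    W=np.load(f"pics/{n}.npy");k=bot.get_calibration("wrist");C[n]=dict(fx=k["fx"],fy=k["fy"],cx=k["cx"],cy=k["cy"],R=W[:3,:3],t=W[:3,3])
E
python3 -c "
from pose import *
load('w6');print(pose('w6',np.array([256,331,376,441]),(247.8,385,201)))"
```

```text
lean deg fwd,side [ 7.1 -0.2] bulb rel grip (x,-y,up) mm [  5.7  -1.1 -58.8] res [ 0.4  0.2 -0.4 -0.3 -1.4  1.4  0.2]
[0.59292813 0.27064939 0.08791088]
```

The fit is good (residuals ≤1.4 px): lean 7°, bulb at (0.593, 0.271, 0.088), which agrees with the post contact. But the neck has crept to about 13 mm ahead of the pad centre, at the edge of the pads. I'll stand the flask gently on the free table just beyond the rest and regrip it centred.

>>> move_arm(
  targets=[
    [0.004,0,0,0,0.02],
    [0.01,0,0,0,0.02],
    [0.017,0,0,0,0.02],
    [0.024,0,0,0,0.02],
    [0.031,0,0.002,0,0.02],
    [0.036,0,0.008,0,0.02],
    [0.038,0,0.016,0,0.02],
    [0.038,0,0.024,0,0.02],
    [0.038,0,0.032,0,0.02],
    [0.038,0,0.038,0,0.02],
  ],
)

```text
time_s: 9.57
eef_pos: [0.6233, 0.2789, 0.1022]
eef_rot: [3.12, 0.364, -0.001]
wrist_force: [0.7, -0.0, -1.2]
width: 0.263
gripper_force: 18.3
```

```bash
python3 lip2.py w7
python3 - <<'E'
from h import *
im=cv2.imread("pics/w7.png");h=cv2.cvtColor(im,cv2.COLOR_BGR2HSV);m=cv2.inRange(h,(45,70,25),(85,255,255));m[:,:180]=0;m[:,450:]=0;m[320:]=0
m=cv2.morphologyEx(m,cv2.MORPH_OPEN,np.ones((5,5)));x,y,w,hh=cv2.boundingRect(m);print("bulb l,r,top",x,x+w,y, bot.observe()["eef_pos"])
E
```

```text
lip px hsv [ 57  59 196] [ 57  61 188] [ 13 126  73]
lip x,y,w,h [257 329 115 105] rows 329 434
bulb l,r,top 248 385 203 [0.62310841 0.27876029 0.10149181]
```

>>> move_arm(
  targets=[
    [0,0,0.004,0,0.02],
    [0,0,0.008,0,0.02],
    [0,0,0.01,0,0.02],
    [0,0,0.012,0,0.02],
    [0,0,0.0135,0,0.02],
    [0,0,0.0135,0,0.02],
  ],
)

```text
time_s: 10.38
eef_pos: [0.6235, 0.2789, 0.0893]
eef_rot: [3.12, 0.364, -0.0]
wrist_force: [-0.5, 0.6, -1.7]
width: 0.265
gripper_force: 18.3
```

>>> move_arm(
  targets=[
    [0,0,0.001,0,0.02],
    [0,0,0.002,0,0.02],
    [0,0,0.002,0,0.02],
  ],
)

```text
time_s: 10.75
eef_pos: [0.6241, 0.2791, 0.0887]
eef_rot: [-3.12, -0.364, -0.004]
wrist_force: [0.2, -1.3, 6.1]
width: 0.259
gripper_force: 18.7
```

>>> move_arm(
  targets=[
    [0,0,0.001,0,0.02],
    [0,0,0.002,0,0.02],
    [0,0,0.002,0,0.02],
  ],
)

```text
time_s: 11.12
eef_pos: [0.6235, 0.2789, 0.0854]
eef_rot: [-3.12, -0.364, -0.0]
wrist_force: [-0.7, -0.1, 0.2]
width: 0.235
gripper_force: 0.2
```

```bash
cat > auto.py <<'E'
import sys
from pose import *
n=sys.argv[1];im=wrist(n);h=cv2.cvtColor(im,cv2.COLOR_BGR2HSV)
def box(lo,hi,r0,r1,c0=180,c1=450):
    m=cv2.inRange(h,lo,hi);m[:,:c0]=0;m[:,c1:]=0;m[:r0]=0;m[r1:]=0;m=cv2.morphologyEx(m,cv2.MORPH_OPEN,np.ones((5,5)));_,l,s,_=cv2.connectedComponentsWithStats(m);return s[1+np.argmax(s[1:,4]),:4]
a=box((40,15,130),(95,150,255),250,480);b=box((45,70,25),(85,255,255),100,320);print("lip",a,"bulb",b,bot.observe()["eef_pos"].round(4))
print("flask",pose(n,np.array([a[0]-1,a[1],a[0]+a[2]+2,a[1]+a[3]+(5 if a[1]+a[3]<475 else 0)]),(b[0],b[0]+b[2],b[1])).round(4))
E
python3 auto.py w8
```

```text
lip [253 284 122 119] bulb [246 199 141 113] [0.6235 0.2789 0.0853]
lean deg fwd,side [12.5 -0.4] bulb rel grip (x,-y,up) mm [  7.4  -1.1 -55.5] res [-0.4  0.7  0.4 -0.8 -0.8  0.8  0.2]
flask [0.6309 0.2795 0.0348]
```

The fingers have slipped behind the neck. The flask is standing on the table, leaning 12° against the fingertips with almost no force. I'll back off slowly so it rights itself.

>>> move_arm(
  targets=[
    [-0.003,0,0,0,0.02],
    [-0.006,0,0,0,0.02],
    [-0.009,0,0,0,0.02],
    [-0.012,0,0,0,0.02],
    [-0.015,0,0,0,0.02],
    [-0.018,0,0,0,0.02],
    [-0.021,0,0,0,0.02],
    [-0.024,0,0,0,0.02],
  ],
)

```text
time_s: 12.18
eef_pos: [0.6, 0.2733, 0.0854]
eef_rot: [-3.12, -0.364, -0.0]
wrist_force: [-0.7, 0.2, -0.4]
width: 0.237
gripper_force: 0.0
```

```bash
python3 auto.py w9
```

```text
lip [253 317 125 101] bulb [244 161 144 155] [0.5997 0.2733 0.0854]
lean deg fwd,side [ 0.1 -0.1] bulb rel grip (x,-y,up) mm [ 24.8  -0.9 -56.7] res [ 1.3 -0.7 -1.3  0.9 -0.9  0.9 -0.2]
flask [0.624  0.2781 0.0336]
```

It now stands upright on the table (lean 0.1°) at (0.624, 0.278). I'll open, centre on it and grip higher up the neck.

>>> move_arm(
  targets=[
    [0,0,0,0,0.06],
    [0,0,-0.01,0,0.06],
    [0,0,-0.018,0,0.06],
    [0,0,-0.018,0,0.06],
    [0.008,0.001,-0.018,0,0.06],
    [0.016,0.001,-0.018,0,0.06],
    [0.025,0.001,-0.018,0,0.06],
    [0.025,0.001,-0.018,0,0.06],
  ],
)

```text
time_s: 13.22
eef_pos: [0.6252, 0.2782, 0.1029]
eef_rot: [3.12, 0.364, -0.0]
wrist_force: [0.7, -0.5, 0.0]
width: 0.703
gripper_force: 0.0
```

```bash
python3 auto.py w10; python3 -c "
from h import *; print(cv2.inRange(cv2.cvtColor(cv2.imread('pics/w10.png'),cv2.COLOR_BGR2HSV),(40,15,130),(95,150,255)).sum())"
```

```text
lip [268 372  87  77] bulb [251 209 126 111] [0.6248 0.2781 0.1029]
lean deg fwd,side [-0.6 -0.1] bulb rel grip (x,-y,up) mm [ -2.4   0.  -77.3] res [-2.5  1.9  2.5 -2.4 -0.3  0.3  0.8]
flask [0.6225 0.2776 0.0306]
2314890
```

>>> move_arm(
  targets=[
    [-0.001,0,0,0,0.04],
    [-0.001,0,0,0,0.03],
    [-0.001,0,0,0,0.018],
    [-0.001,0,0,0,0.018],
    [-0.001,0,0,0,0.018],
    [-0.001,0,0,0,0.018],
  ],
  grip_force=30,
)

```text
time_s: 14.02
eef_pos: [0.6238, 0.278, 0.1035]
eef_rot: [-3.12, -0.364, -0.0]
wrist_force: [-0.6, 1.8, 2.1]
width: 0.267
gripper_force: 29.6
```

```bash
python3 auto.py w11; python3 g.py .558 .028 .16
```

```text
lip [268 365  96  78] bulb [253 205 125 115] [0.6238 0.278  0.1035]
lean deg fwd,side [0.2 0.1] bulb rel grip (x,-y,up) mm [  0.2  -0.7 -74.7] res [ 0.4  0.5 -0.4 -0.7 -1.8  1.8  0.4]
flask [0.6241 0.2774 0.0339]
shift mm [-121.6  228.1  -56.5] turn None az 0.232 t 14.075 down [ 0.  0. -1.]
```

Centred and upright, with the grasp 75 mm above the bulb centre. I'll lift and, before travelling, refine the ring and canister positions from the stored pictures.

>>> move_arm(
  targets=[
    [0,0,-0.01,0,0.018],
    [0,0,-0.03,0,0.018],
    [0,0,-0.055,0,0.018],
    [0,0,-0.06,0,0.018],
  ],
)

```text
time_s: 14.58
eef_pos: [0.6245, 0.2781, 0.1664]
eef_rot: [-3.119, -0.364, -0.006]
wrist_force: [-0.4, 0.2, -0.6]
width: 0.272
gripper_force: 29.6
```

```bash
python3 - <<'E'
from pose import *
for n in("w1","w2"): load(n);I[n]=cv2.imread(f"pics/{n}.png")
for n,s,r in(("w1",(559,204),75),("w2",(552,354),75),("top",(322,231),28),("scene",(331,259),30)):
    h=cv2.cvtColor(I[n],cv2.COLOR_BGR2HSV);k=np.zeros(h.shape[:2],np.uint8);cv2.circle(k,s,r,255,-1)
    cork=cv2.inRange(h,(10,60,150),(30,140,255))&k
    dark=cv2.inRange(h,(0,0,0),(179,80,115))&k
    # hole: dark component containing the seed ; disc: hull of all dark
    _,l,st,_=cv2.connectedComponentsWithStats(dark);i=l[s[1],s[0]]
    if i:
        c,_=cv2.findContours((l==i).astype(np.uint8),0,1);e=cv2.fitEllipse(cv2.convexHull(max(c,key=cv2.contourArea)));print(n,"hole",np.round(e[0],1),np.round(e[1],1),ray(n,e[0],.006).round(4),ray(n,e[0],.016).round(4))
    c,_=cv2.findContours(dark,0,1);c=max(c,key=cv2.contourArea);e=cv2.fitEllipse(cv2.convexHull(c));print(n,"disc",np.round(e[0],1),np.round(e[1],1),ray(n,e[0],.004).round(4))
E
python3 g.py .559 .027 .16
```

```text
w1 hole [563.2 207.5] [49.  63.9] [0.559  0.0245 0.006 ] [0.56  0.031 0.016]
w1 disc [559.  203.8] [107.3 127.4] [0.5613 0.0283 0.004 ]
w2 hole [557.3 360. ] [41.2 59.1] [0.5568 0.0235 0.006 ] [0.5617 0.0317 0.016 ]
w2 disc [553.3 354.1] [ 97.1 119.2] [0.561  0.0283 0.004 ]
top hole [322.1 230.6] [20.5 20.7] [0.5595 0.0284 0.006 ] [0.5582 0.0284 0.016 ]
top disc [322.2 231.1] [42.3 42.6] [0.5584 0.0281 0.004 ]
scene hole [330.5 257.2] [16.6 21.6] [0.5551 0.0343 0.006 ] [0.5584 0.0286 0.016 ]
scene disc [330.5 257.2] [16.6 21.6] [0.5545 0.0354 0.004 ]
shift mm [-121.6  229.3    5.8] turn None az 0.232 t 14.575 down [ 0.004  0.001 -1.   ]
```

Ring centre by both the wrist and top views is (0.560, 0.028).

>>> move_arm(
  targets=[
    [-0.02,0.03,0,0,0.018],
    [-0.04,0.065,0,0,0.018],
    [-0.06,0.105,0,0,0.018],
    [-0.08,0.145,0,0,0.018],
    [-0.098,0.18,0,0,0.018],
    [-0.11,0.207,0,0,0.018],
    [-0.118,0.222,0.003,0,0.018],
    [-0.121,0.227,0.006,0,0.018],
    [-0.121,0.227,0.006,0,0.018],
  ],
)

```text
time_s: 15.7
eef_pos: [0.5582, 0.0296, 0.1569]
eef_rot: [-3.12, -0.364, 0.001]
wrist_force: [-0.9, 0.0, -1.1]
width: 0.274
gripper_force: 29.6
```

```bash
python3 auto.py w12; python3 g.py .5597 .029 .113
python3 - <<'E'
from pose import *
load("w12");im=cv2.imread("pics/w12.png")
p=proj(C["w12"],circ([.56,.0283,.006],.055));q=proj(C["w12"],circ([.56,.0283,.016],.028))
for P,c in((p,(255,0,255)),(q,(255,255,0))): cv2.polylines(im,[P.round().astype(np.int32)],True,c,1)
sc=bot.grab_frame("scene")[:,:,::-1].copy()
p=proj(C["scene"],circ([.56,.0283,.006],.055));cv2.polylines(sc,[p.round().astype(np.int32)],True,(255,0,255),1)
cv2.imwrite("pics/m12.png",np.hstack([cv2.resize(im[80:480,140:540],(400,400)),cv2.resize(sc[190:310,270:390],(400,400),interpolation=2)]))
E
```

```text
lip [268 365  96  61] bulb [253 205 126 115] [0.5583 0.0298 0.1571]
lean deg fwd,side [-1.6  0. ] bulb rel grip (x,-y,up) mm [ -0.9  -1.2 -83.3] res [ 4.2 -3.5 -4.2  4.6  1.2 -1.2 -1.5]
flask [0.5576 0.0285 0.0788]
shift mm [ 1.2  1.1 44.1] turn None az 0.233 t 15.75 down [-0.  0. -1.]
```

View pics/m12.png

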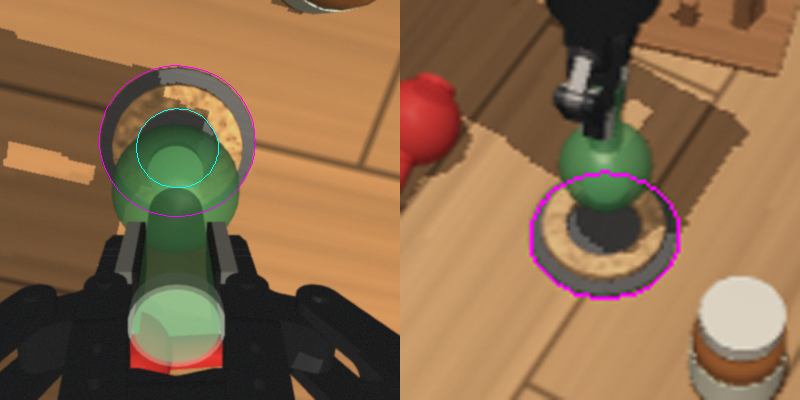

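The overlays match the ring in both views: the wrist disc is outlined and the hole sits under the flask's axis. The lip box here is spoiled by the red flask behind it. Lowering now.

>>> move_arm(
  targets=[
    [0.001,0.001,0.01,0,0.018],
    [0.001,0.001,0.022,0,0.018],
    [0.001,0.001,0.033,0,0.018],
    [0.001,0.001,0.04,0,0.018],
    [0.001,0.001,0.043,0,0.018],
    [0.001,0.001,0.044,0,0.018],
    [0.001,0.001,0.044,0,0.018],
  ],
)

```text
time_s: 16.68
eef_pos: [0.5596, 0.0284, 0.1136]
eef_rot: [3.12, 0.364, 0.001]
wrist_force: [-0.3, 0.9, -0.8]
width: 0.275
gripper_force: 29.6
```

>>> move_arm(
  targets=[
    [0,0,0.001,0,0.018],
    [0,0,0.002,0,0.018],
    [0,0,0.002,0,0.018],
  ],
)

```text
time_s: 17.05
eef_pos: [0.5594, 0.0284, 0.1113]
eef_rot: [-3.12, -0.364, 0.0]
wrist_force: [0.0, 0.6, -2.5]
width: 0.271
gripper_force: 29.6
```

>>> move_arm(
  targets=[
    [0,0,0.0005,0,0.018],
    [0,0,0.001,0,0.018],
    [0,0,0.001,0,0.018],
  ],
)

```text
time_s: 17.42
eef_pos: [0.5595, 0.0284, 0.1103]
eef_rot: [3.12, 0.364, -0.0]
wrist_force: [0.1, -0.0, -1.0]
width: 0.273
gripper_force: 29.6
```

>>> move_arm(
  targets=[
    [0,0,0.0005,0,0.018],
    [0,0,0.001,0,0.018],
    [0,0,0.001,0,0.018],
  ],
)

```text
time_s: 17.8
eef_pos: [0.5595, 0.0284, 0.1095]
eef_rot: [3.12, 0.364, 0.0]
wrist_force: [-0.2, 0.0, -0.1]
width: 0.272
gripper_force: 29.8
```

>>> move_arm(
  targets=[
    [0,0,0.0005,0,0.018],
    [0,0,0.001,0,0.018],
    [0,0,0.001,0,0.018],
  ],
)

```text
time_s: 18.18
eef_pos: [0.5599, 0.0285, 0.1094]
eef_rot: [3.12, 0.364, 0.002]
wrist_force: [-2.0, -0.3, 9.8]
width: 0.277
gripper_force: 30.7
```

Contact at 9.8 N, so it is standing. I'll ease off 1 mm and open.

>>> move_arm(
  targets=[
    [0,0,-0.001,0,0.018],
    [0,0,-0.001,0,0.026],
    [0,0,-0.001,0,0.034],
    [0,0,-0.001,0,0.042],
    [0,0,-0.001,0,0.05],
    [0,0,-0.001,0,0.05],
    [0,0,-0.001,0,0.05],
    [0,0,-0.001,0,0.05],
  ],
)

```text
time_s: 19.18
eef_pos: [0.5595, 0.0284, 0.1094]
eef_rot: [-3.12, -0.364, -0.0]
wrist_force: [-0.1, -0.3, -0.4]
width: 0.586
gripper_force: 0.0
```

```bash
python3 auto.py w13
```

```text
lip [270 366  87  77] bulb [252 205 126 115] [0.5595 0.0284 0.1094]
lean deg fwd,side [-0.8 -0.1] bulb rel grip (x,-y,up) mm [ -0.8  -0.4 -77.9] res [-2.4  1.8  2.4 -2.4 -0.3  0.3  0.7]
flask [0.5588 0.0278 0.0364]
```

Released and upright at (0.559, 0.028). I'll wait a moment, then grip again slightly higher.

>>> move_arm(
  targets=[
    [0,0,0,0,0.05],
    [0,0,-0.003,0,0.05],
    [0,0,-0.005,0,0.05],
    [0,0,-0.005,0,0.035],
    [0,0,-0.005,0,0.03],
    [0,0,-0.005,0,0.018],
    [0,0,-0.005,0,0.018],
    [0,0,-0.005,0,0.018],
    [0,0,-0.005,0,0.018],
  ],
  grip_force=30,
)

```text
time_s: 20.35
eef_pos: [0.5595, 0.0284, 0.1144]
eef_rot: [-3.12, -0.364, -0.0]
wrist_force: [0.9, -0.5, 1.0]
width: 0.273
gripper_force: 29.5
```

```bash
python3 auto.py w14
python3 - <<'E'
from h import *
# canister rim (top view, inner dark/outer contour): fits per view with fixed height
def can(p): return [np.vstack([circ([p[0],p[1],0],.069),circ([p[0],p[1],.155],.069)])]
for v,lo in(("scene",(209,338)),("top",(472,265))):
    m=comp(v,(105,80,15),(125,255,255),lo,65 if v=="scene" else 60)
    c,_=cv2.findContours(m,0,1);cv2.fillConvexPoly(m,cv2.convexHull(max(c,key=cv2.contourArea)),255)
    print(v,*fit(can,[.466,-.305],{v:m},[.01,.01]),cv2.boundingRect(m))
    for p in([.466,-.305],[.47,-.305]):
        q=np.zeros_like(m);[hull(q,proj(C[v],P)) for P in can(p)];print(cv2.boundingRect(q))
E
```

```text
lip [270 355  92  74] bulb [254 203 123 117] [0.5595 0.0285 0.1144]
lean deg fwd,side [0.  0.2] bulb rel grip (x,-y,up) mm [  0.2  -0.7 -80.1] res [ 0.6  0.1 -0.6 -0.2 -1.2  1.2  0.2]
flask [0.5598 0.0278 0.0392]
scene [ 0.46541912 -0.30261167] 0.05129649012629963 (167, 293, 82, 92)
(165, 291, 86, 97)
(167, 292, 86, 97)
top [ 0.46592735 -0.30385072] 0.1023726475514829 (432, 233, 79, 63)
(428, 232, 85, 67)
(428, 230, 85, 68)
```

Flask at (0.5598, 0.0278, 0.0392), which matches ring_seat. Canister fits give (0.4657, -0.3035). Lifting, then travelling above the rim.

>>> move_arm(
  targets=[
    [0,0,-0.008,0,0.018],
    [0,0,-0.025,0,0.018],
    [0,0,-0.05,0,0.018],
    [0,0,-0.08,0,0.018],
    [0,0,-0.11,0,0.018],
    [0,0,-0.14,0,0.018],
    [0,0,-0.165,0,0.018],
    [0,0,-0.177,0,0.018],
    [0,0,-0.18,0,0.018],
  ],
)

```text
time_s: 21.52
eef_pos: [0.5595, 0.0284, 0.295]
eef_rot: [3.12, 0.364, 0.001]
wrist_force: [-0.3, -0.3, -2.3]
width: 0.273
gripper_force: 29.6
```

```bash
python3 g.py .4655 -.303 .294 ; python3 g.py .4655 -.22 .294
```

```text
shift mm [-167.7  300.8    0.9] turn None az 0.232 t 21.525 down [ 0.001 -0.    -1.   ]
shift mm [-148.6  220.1    0.9] turn None az 0.232 t 21.525 down [ 0.001 -0.    -1.   ]
```

>>> move_arm(
  targets=[
    [-0.01,0.015,0,0,0.018],
    [-0.03,0.045,0,0,0.018],
    [-0.05,0.08,0,0,0.018],
    [-0.075,0.12,0,0,0.018],
    [-0.1,0.165,0,0,0.018],
    [-0.125,0.215,0,0,0.018],
    [-0.145,0.255,0,0,0.018],
    [-0.16,0.285,0,0,0.018],
    [-0.168,0.301,0,0,0.018],
    [-0.168,0.301,0,0,0.018],
  ],
)

```text
time_s: 22.78
eef_pos: [0.4647, -0.3038, 0.2937]
eef_rot: [-3.12, -0.362, 0.001]
wrist_force: [0.5, 1.0, -1.2]
width: 0.272
gripper_force: 29.6
```

```bash
python3 auto.py w15; python3 g.py .466 -.3035 .114
python3 - <<'E'
from pose import *
from scipy.optimize import least_squares
load("w15");im=cv2.imread("pics/w15.png")
P=[.4657,-.3035]
for z,r,c in((.155,.069,(255,0,255)),(.155,.065,(255,0,255)),(.015,.028,(255,255,0)),(.015,.045,(255,255,0))):
    cv2.polylines(im,[proj(C["w15"],circ([*P,z],r)).round().astype(np.int32)],True,c,1)
cv2.imwrite("pics/m15.png",im)
E
```

```text
lip [270 355  93  79] bulb [254 203 125 117] [ 0.4651 -0.303   0.2939]
lean deg fwd,side [ 0.8 -0.1] bulb rel grip (x,-y,up) mm [  0.2  -1.9 -76.9] res [-0.5  0.9  0.5 -1.2 -1.3  1.3  0.4]
flask [ 0.4657 -0.3048  0.222 ]
shift mm [  0.8   0.8 179.9] turn None az 0.232 t 22.825 down [-0.001  0.001 -1.   ]
```

View pics/m15.png

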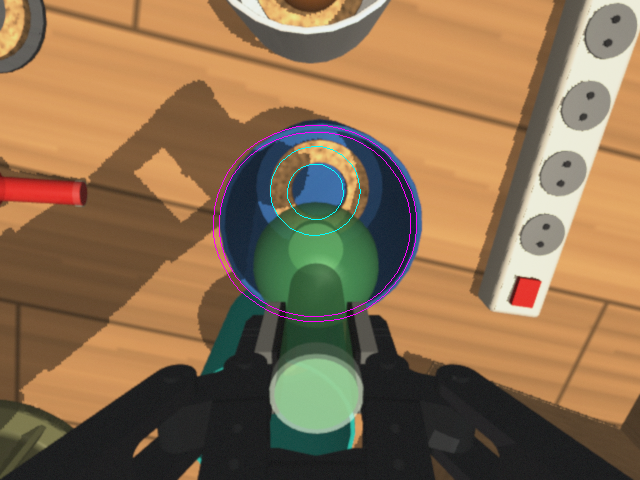

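The wrist view shows the rim spanning about columns 220–421 with its top at row 121, while the model circle gives 213–416 and row 125. So the canister is about 4 mm to the tool's +y and 3 mm to its +x. I'll refine that numerically.

Run:
```python
from pose import *
from scipy.optimize import least_squares
load("w15");im=cv2.imread("pics/w15.png");h=cv2.cvtColor(im,cv2.COLOR_BGR2HSV)
m=cv2.inRange(h,(105,60,20),(125,255,255));m[330:]=0;m[:,:200]=0;m[:,440:]=0
m=cv2.morphologyEx(m,cv2.MORPH_OPEN,np.ones((3,3)))
H=cv2.convexHull(np.vstack([c for c in cv2.findContours(m,0,1)[0] if len(c)>30]))[:,0].astype(float)
print("bbox",H.min(0),H.max(0))
k=np.zeros_like(m);cv2.fillConvexPoly(k,H.astype(np.int32),255);H=max(cv2.findContours(k,0,1)[0],key=len)[:,0].astype(float)
H=H[H[:,1]<250]
def f(p,ret=0):
    q=proj(C["w15"],circ([p[0],p[1],.155],.069));e=cv2.fitEllipse(q.astype(np.float32))
    return [cv2.pointPolygonTest(q.astype(np.float32),(float(a),float(b)),True) for a,b in H]
r=least_squares(f,[.469,-.306],loss="soft_l1",x_scale=.01,diff_step=1e-3);print("rim",r.x.round(4),"res",np.std(r.fun).round(2),np.round(np.percentile(r.fun,[5,50,95]),1))
# cork ring: orange visible arc, outer edge and hole
c=cv2.inRange(h,(8,60,100),(32,200,255));c[:125]=0;c[230:]=0;c[:,:255]=0;c[:,:][:,390:]=0
_,l,s,_=cv2.connectedComponentsWithStats(c);i=1+np.argmax(s[1:,4]);print("cork bbox",s[i])
hol=cv2.inRange(h[150:200,270:370],(100,120,90),(120,255,255));_,l,s,_=cv2.connectedComponentsWithStats(hol);i=1+np.argmax(s[1:,4]);print("hole bbox",s[i,:4]+[270,150,0,0])
for p in([.4657,-.3035],r.x):
    for rr,z in((.045,.015),(.028,.015),(.028,.005)):
        q=proj(C["w15"],circ([*p,z],rr));print(rr,z,q.min(0).round(),q.max(0).round())
```

```text
bbox [220. 120.] [420. 306.]
rim [ 0.4675 -0.3071] res 1.54 [-3.4  0.9  2.1]
cork bbox [ 270  139   99   80 3669]
hole bbox [295 163  51  37]
0.045 0.015 [270. 146.] [360. 235.]
0.028 0.015 [287. 164.] [343. 219.]
0.028 0.005 [288. 162.] [342. 216.]
0.045 0.015 [274. 145.] [364. 234.]
0.028 0.015 [291. 163.] [347. 218.]
0.028 0.005 [292. 161.] [346. 216.]
```

Refined canister axis (0.468, -0.307), consistent with the cork hole seen inside. Lowering, slowly near the bottom.

>>> move_arm(
  targets=[
    [0.002,0.004,0.005,0,0.018],
    [0.002,0.004,0.02,0,0.018],
    [0.002,0.004,0.04,0,0.018],
    [0.002,0.004,0.06,0,0.018],
    [0.002,0.004,0.08,0,0.018],
    [0.002,0.004,0.1,0,0.018],
    [0.002,0.004,0.12,0,0.018],
    [0.002,0.004,0.135,0,0.018],
    [0.002,0.004,0.145,0,0.018],
    [0.002,0.004,0.15,0,0.018],
  ],
)

```text
time_s: 24.08
eef_pos: [0.4681, -0.3065, 0.1439]
eef_rot: [-3.12, -0.364, 0.0]
wrist_force: [-0.2, -0.2, -0.6]
width: 0.27
gripper_force: 29.7
```

```bash
python3 g.py .4678 -.3063 .1134; python3 auto.py w16
```

```text
shift mm [-0.3 -0.3 30.5] turn None az 0.232 t 24.075 down [-0.  0. -1.]
lip [270 354  93  80] bulb [254 203 124 117] [ 0.4681 -0.3064  0.1436]
lean deg fwd,side [0.9 0.1] bulb rel grip (x,-y,up) mm [  0.8  -1.  -76.3] res [-0.5  1.2  0.5 -1.6 -1.8  1.8  0.6]
flask [ 0.469  -0.3073  0.0722]
```

>>> move_arm(
  targets=[
    [0,0,0.006,0,0.018],
    [0,0,0.014,0,0.018],
    [0,0,0.021,0,0.018],
    [0,0,0.025,0,0.018],
    [0,0,0.0265,0,0.018],
    [0,0,0.0275,0,0.018],
    [0,0,0.028,0,0.018],
    [0,0,0.028,0,0.018],
  ],
)

```text
time_s: 25.12
eef_pos: [0.4682, -0.3066, 0.1164]
eef_rot: [3.12, 0.364, 0.0]
wrist_force: [-0.7, -0.0, -0.9]
width: 0.273
gripper_force: 29.7
```

>>> move_arm(
  targets=[
    [0,0,0.0005,0,0.018],
    [0,0,0.001,0,0.018],
    [0,0,0.001,0,0.018],
  ],
)

```text
time_s: 25.5
eef_pos: [0.4681, -0.3066, 0.1153]
eef_rot: [-3.12, -0.364, 0.0]
wrist_force: [0.8, 0.4, -1.2]
width: 0.271
gripper_force: 29.7
```

>>> move_arm(
  targets=[
    [0,0,0.0005,0,0.018],
    [0,0,0.001,0,0.018],
    [0,0,0.001,0,0.018],
  ],
)

```text
time_s: 25.88
eef_pos: [0.4681, -0.3066, 0.1143]
eef_rot: [-3.12, -0.364, 0.0]
wrist_force: [0.1, 0.6, -1.7]
width: 0.273
gripper_force: 29.7
```

>>> move_arm(
  targets=[
    [0,0,0.0005,0,0.018],
    [0,0,0.001,0,0.018],
    [0,0,0.001,0,0.018],
  ],
)

```text
time_s: 26.25
eef_pos: [0.4682, -0.3066, 0.1134]
eef_rot: [3.12, 0.364, 0.0]
wrist_force: [1.0, 0.7, -1.4]
width: 0.276
gripper_force: 29.7
```

>>> move_arm(
  targets=[
    [0,0,0.0005,0,0.018],
    [0,0,0.0005,0,0.018],
  ],
)

```text
time_s: 26.5
eef_pos: [0.4683, -0.3067, 0.1133]
eef_rot: [3.12, 0.364, 0.001]
wrist_force: [0.0, 0.9, 5.2]
width: 0.277
gripper_force: 30.3
```

Contact at 5 N, at the expected height. Opening part way.

>>> move_arm(
  targets=[
    [0,0,-0.0005,0,0.02],
    [0,0,-0.0005,0,0.026],
    [0,0,-0.0005,0,0.032],
    [0,0,-0.0005,0,0.038],
    [0,0,-0.0005,0,0.042],
    [0,0,-0.0005,0,0.042],
    [0,0,-0.0005,0,0.042],
    [0,0,-0.0005,0,0.042],
  ],
)

```text
time_s: 27.5
eef_pos: [0.4682, -0.3066, 0.1134]
eef_rot: [3.12, 0.364, 0.0]
wrist_force: [1.0, -0.7, 0.1]
width: 0.492
gripper_force: 0.0
```

```bash
python3 auto.py w17
```

```text
lip [257 250 121  67] bulb [254 203 123 117] [ 0.4681 -0.3066  0.1134]
lean deg fwd,side [17.5  0.4] bulb rel grip (x,-y,up) mm [  0.4  -0.7 -81.2] res [ 13.4 -12.3 -13.5  12.7  -0.9   1.   -0.7]
flask [ 0.4687 -0.3072  0.0371]
```

The bulb box is unchanged. The lip box looks like the bright bulb region rather than the lip, so I'll check the components.

Run:
```python
from pose import *
for n in("w14","w17"):
    h=cv2.cvtColor(cv2.imread(f"pics/{n}.png"),cv2.COLOR_BGR2HSV);m=cv2.inRange(h,(40,15,100),(95,150,255));m[:340]=0;m[:,:230]=0;m[:,410:]=0
    _,l,s,_=cv2.connectedComponentsWithStats(m);print(n,s[np.argsort(-s[:,4])][1:4].tolist())
a=cv2.imread("pics/w14.png")[340:450,260:375];b=cv2.imread("pics/w17.png")[300:480,230:405]
e=[cv2.Canny(cv2.GaussianBlur(x,(0,0),1),40,100) for x in(a,b)]
r=cv2.matchTemplate(e[1],e[0],cv2.TM_CCOEFF_NORMED);_,v,_,p=cv2.minMaxLoc(r);print("lip edge shift px",p[0]-30,p[1]-40,v)
```

```text
w14 [[269, 354, 94, 75, 5535]]
w17 [[267, 342, 96, 92, 6869]]
lip edge shift px -2 0 0.5093863606452942
```

Lip edge shift is (-2, 0) px against the upright grasp, so the flask stands upright. Withdrawing straight up.

>>> move_arm(
  targets=[
    [0,0,-0.008,0,0.042],
    [0,0,-0.02,0,0.042],
    [0,0,-0.035,0,0.042],
    [0,0,-0.055,0,0.042],
    [0,0,-0.08,0,0.042],
    [0,0,-0.11,0,0.042],
    [0,0,-0.14,0,0.042],
    [0,0,-0.16,0,0.042],
    [0,0,-0.16,0,0.042],
  ],
)

```text
time_s: 28.68
eef_pos: [0.4684, -0.3068, 0.2755]
eef_rot: [3.118, 0.364, 0.004]
wrist_force: [-0.1, -0.6, -0.2]
width: 0.489
gripper_force: 0.0
```

Run:
```python
from pose import *
im=wrist("w18");h=cv2.cvtColor(im,cv2.COLOR_BGR2HSV)
def bb(lo,hi):
    m=cv2.inRange(h,lo,hi);m[:,:200]=0;m[:,430:]=0;m[:110]=0;m[330:]=0;_,l,s,_=cv2.connectedComponentsWithStats(m);return s[1+np.argmax(s[1:,4])].tolist()
print("lip",bb((40,15,120),(95,160,255)),"green",bb((45,40,20),(88,255,255)))
o=np.array([.4682,-.3067,.039]);q=proj(C["w18"],circ(o+[0,0,.105],.0135));print("pred lip",q.min(0),q.max(0))
q=proj(C["w18"],circ(o+[0,0,0],.033));print("pred bulb",q.min(0),q.max(0))
s=bot.observe();print(s["time_s"],s["eef_pos"],s["wrist_force"])
```

```text
lip [286, 175, 64, 79, 3386] green [280, 166, 70, 86, 4367]
pred lip [293.30012014 216.16126651] [333.98181    255.14234553]
pred bulb [277.47287383 165.99514789] [350.16074172 237.47434877]
28.725 [ 0.46811215 -0.3066115   0.27388313] [ 0.11280442  0.34816526 -0.51815153]
```

The flask outline (columns 280–350, rows 166–252) matches the prediction for an upright, seated flask (277–350, 166–255). Handing in.

```bash
python3 -c "
from station import bot
print(bot.job_done())"
```

```text
the job is handed in; nothing more can be done
None
```

The green flask was stood in the ring stand and released, then lowered into the blue canister, released upright in its cork ring, and handed in at about 28.7 s; along the way its neck slipped from the pads and I regripped it upright on the table beside the rest, and no verdict came back.

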